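# Make up two coin kits on their walnut boards

### The job

Make up the two coin kits on the flat walnut boards. On the long board, lay the large oblong slab squarely on the oblong pad, stand the brass bell weight on the round pad in the middle and the coin tube on the round pad at the end; on the short board, lay the small square slab squarely on the square pad and the round coin capsule flat on the round pad. Centre each piece on its pad, the right way up as you found it, let go of everything, and never let the bell weight or the tube fall over.

Things in the scene. Friction and masses are not known exactly. Their poses are not given: they have to be found in the camera images.
- large_slab: Large oblong coin slab lying flat and loose: clear acrylic, white insert, silvery coin; 60 (own x) x 85 (own y) x 10 mm, about 70 g. Origin at the centre of its underside, z up. Can be gripped across its 60 mm width.
- small_slab: Small square coin slab lying flat and loose: clear acrylic, white insert, small copper coin; 50 x 50 x 10 mm, sides along own x and y, about 40 g. Origin at the centre of its underside, z up.
- bell_weight: Heavy brass coin weight shaped like a small bell, standing loose: foot 44 mm across and 5 mm high, narrowing to a straight round body 34 mm across from 10 to 34 mm up, then a shoulder and a 16 mm knob (45 to 56 mm up); 56 mm high, about 280 g. Origin at the centre of its underside, z up.
- coin_tube: Coin tube standing loose: grey round plastic, black cap, 32 mm across (cap 33), 54 mm high, about 160 g. Origin at the centre of its underside, z up.
- coin_capsule: Flat round coin capsule lying loose: clear rim, white ring, brass-coloured coin; 46 mm across, 14 mm thick, about 50 g. Origin at the centre of its underside, z up.
- pad_oblong: Oblong grey pad on the long board, for the large slab; 54 (own x) x 80 (own y) mm, 3 mm thick. Fixed to its board; origin at the centre of its top face, 17 mm above the table; z up. The long walnut board is flat, without rims, 90 x 245 x 14 mm, its length along this pad's y; its three pads lie in one row along its middle line: this oblong one at one end, 88 mm on (centre to centre, towards -y) the middle round pad, another 70 mm on the end round pad.
- pad_middle: Round grey pad in the middle of the long board's row, for the bell weight; 44 mm across, 3 mm thick. Fixed to its board; origin at the centre of its top face, 17 mm above the table; z up. y along the board, towards the oblong pad.
- pad_end: Round grey pad at the end of the long board, away from the oblong pad, for the coin tube; 44 mm across, 3 mm thick. Fixed to its board; origin at the centre of its top face, 17 mm above the table; z up. y along the board, towards the oblong pad.
- pad_square: Square grey pad on the short board, for the small slab; 46 x 46 mm, 3 mm thick. Fixed to its board; origin at the centre of its top face, 17 mm above the table; z up. The short walnut board is flat, without rims, 90 x 180 x 14 mm, its length along this pad's y; its round pad lies 87 mm from this one (centre to centre, towards -y).
- pad_round: The only round grey pad on the short board, for the coin capsule; 44 mm across, 3 mm thick. Fixed to its board; origin at the centre of its top face, 17 mm above the table; z up. y along the board, towards the square pad.

How it is judged:
By the outcome, as a careful person would: the job done as asked, in the order asked, and still so for the second after the job is handed in, with the robot touching nothing.
It also fails if it takes over 112 s, if anything falls off the work surface, if the arm or the gripper's body presses on something with over 40 N, if the wrist force passes 120 N, or if a joint passes its speed limit or range.

### The arm

A 6-joint arm with a two-finger parallel gripper is mounted at the origin on the work surface. World frame = base frame: x ahead of the robot, y to its left, z up, the work surface at z = 0. Lengths are in m, angles in rad, forces in N, time in s.
With the tool pointing down it reaches from about 0.3 to 0.775 m from the base axis. Payload 14.6 kg.
Tool frame: the origin (TCP) lies on the centre line of the jaws, within the pads' length; the fingertips stand 19 mm ahead of it and the grasp point (between the pads) is the TCP; z points along the fingers, y is the direction in which the jaws open and shut (so a half turn about z gives the same grasp; the last joint's range is limited). The gripper opens to 94 mm and grips with 3 to 60 N. Pads are 16 mm wide; open, the fingers measure 119 mm over their backs; the gripper's body (75 mm by 177 mm) begins 78 mm behind the grasp point.
Start: joints at [-1.335, 0.3, 1.521, -0, 1.321, -0.067], TCP at [0.164, -0.525, 0.224] pointing down, gripper open.
Joint ranges: [-3.03, 3.03], [-0.79, 2.21], [0.23, 2.52], [-1.04, 4.18], [0, 3.07], [-2.55, 2.55]. Speed limits (rad/s): [2.22, 2.22, 2.57, 3.14, 3.14, 3.14].

### API

Orientations are given as [roll, pitch, yaw] about the fixed x, y, z axes, in that order (R = Rz(yaw) Ry(pitch) Rx(roll)).
In Python, from station import ctrl gives the robot as it stands. The module is installed in compiled form; this text tells all that it offers.
- The arm moves only by the shell command python3 -m creep 'ROWS' [FORCE]. ROWS is a JSON object of lists of equal length, an entry for each row: "translation": the shift along the world's x, y, z in mm, a list of three; "yaw": the turn about the world's z in rad; "gripper": the closure in counts, from 0 (fully open) to 255 (shut). A call has 1 to 5 rows; each row is the pose to reach, as a shift and turn from the pose measured when the call began; what a row does not reach only later rows make up. A row lasts 1/12 s, in which the tool goes at most 41.7 mm and 7.16 degrees, less where a joint would pass 70% of its speed; a pose out of reach is approached as far as the arm can. A call with a gripper value outside its range is refused whole. The fingers move at their own pace and stop on an object; FORCE is the grip in N (left out, the last holds). Time passes only in rows, so rows that repeat a pose let the fingers close. It gives the time, the measured TCP pose, the force and the opening at its end, in the units of the state.
- ctrl.get_obs(): the state, without advancing time (a new reading comes with each control period).
- ctrl.camera(name): name is "scene" or "top" or "wrist"; returns a dict with "pixels" (384x512x3 uint8, red, green, blue), "depth" (384x512 float32, m along the optical axis (not along the pixel's ray), 0 where there is no reading), "fx", "fy", "cx", "cy" (pixels), "R" (3x3) and "t" (3): a world point X has camera coordinates R X + t; the wrist camera has in their place "tool_from_camera" (4x4, takes a point from camera to tool coordinates, whose origin is the TCP and whose axes are the flange's). Camera axes: x right, y down, z forward; pixel columns grow to the right and rows downward; lengths in m; the calibration is good to about 2 mm. A picture is of the moment at which its call begins: read the wrist's pose just before it.
- ctrl.hand_in(): hands the job in, once; it reports no verdict.
The state is a dict: "time_s": time; "qpos": joint angles; "joint_vel": joint speeds; "tau": joint torques, N m; "ee_pos": TCP position; "eef_rot": TCP orientation; "force": force on the tool from outside, world axes, zero at the start; "moment": the same for the moment, N m; "grip_width": finger opening in m.
Only numpy, scipy, OpenCV 4.12 (cv2) and the standard library are available. Lean on these libraries where they do the work, as an engineer would, in place of code of your own. Each camera call takes 0.05 s, during which the arm holds its last target. There are 200 camera calls.

## Working session

There is one attempt and no reset: what is moved stays moved. The work goes in short steps, Python scripts to look and compute and a shell command to move; the robot and the scene stay as the last step left them, time stands still between calls to the robot, and variables do not carry over. Pictures are saved under pics/ and viewed, about 12 in all and at most 16, crops included, and the job is handed in when it is done.

```bash
mkdir -p pics
python3 - <<'E'
from station import ctrl
import cv2,numpy as np
print(ctrl.get_obs())
for n in("top","scene"):
    c=ctrl.camera(n); cv2.imwrite(f"pics/{n}0.png",c["pixels"][:,:,::-1]); np.savez(f"{n}0.npz",**c)
    print(n,c["fx"],c["fy"],c["cx"],c["cy"],c["R"].round(4).tolist(),c["t"])
E
```

```text
{'time_s': 0.0, 'qpos': array([-1.33462210e+00,  3.00495794e-01,  1.52155754e+00, -5.16038247e-06,
        1.32070157e+00, -6.65737936e-02]), 'joint_vel': array([-0.00075463, -0.00128401,  0.00047917,  0.00039415,  0.00094208,
        0.00223616]), 'tau': array([-5.28860164e-04, -5.31805301e+01, -3.52739847e+01,  7.08260620e-02,
        2.43462611e-02, -1.16759529e-04]), 'ee_pos': array([ 0.16393472, -0.52475718,  0.22388273]), 'eef_rot': array([-3.14043264e+00, -7.23313826e-05,  3.02749256e-01]), 'force': array([-0.61184419, -0.24259474,  0.29560302]), 'moment': array([ 0.02344228,  0.07161738, -0.00045385]), 'grip_width': 0.09411833216458779}
top 362.7319545416418 362.7319545416418 256.67468586957125 184.04862751488216 [[0.0902, -0.9959, -0.0023], [-0.9752, -0.0879, -0.203], [0.202, 0.0205, -0.9792]] [-0.04255676  0.52093678  0.77694788]
scene 400.81553991155096 400.81553991155096 259.04348390542515 186.80135432158536 [[0.8739, 0.4861, 0.0081], [0.3054, -0.5359, -0.7871], [-0.3782, 0.6903, -0.6168]] [-0.44986224 -0.12809075  1.2074213 ]
```

View pics/top0.png

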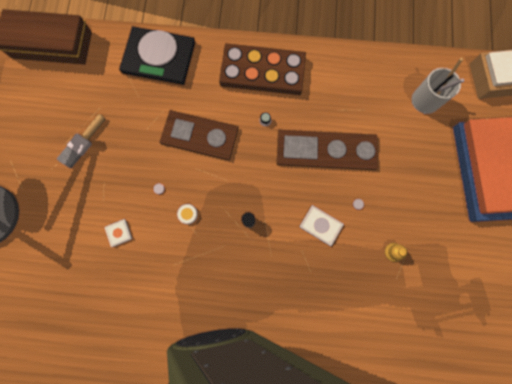

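View pics/scene0.png

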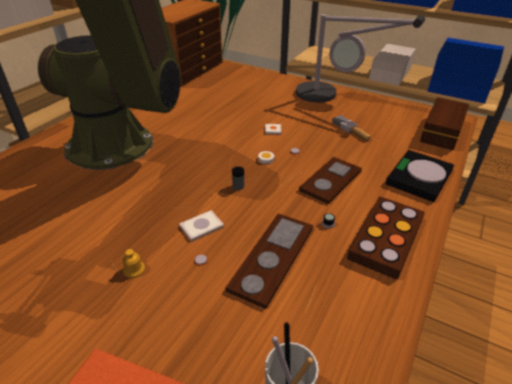

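The top view (512x384) shows the large slab at (322,225), bell (397,252), tube (249,220), capsule (187,214) and small slab (118,233). The long board is at (328,150) with its oblong pad on the left, and the short board at (200,135) with its square pad on the left. The scene view agrees with this. It also shows loose coins and a small jar near the boards.

```bash
cat > h.py <<'E'
import numpy as np,cv2
from station import ctrl
def world(c,uv,z):
    "pixels -> world points on plane z"
    uv=np.asarray(uv,float).reshape(-1,2); R,t=c["R"],c["t"]
    d=np.c_[(uv[:,0]-c["cx"])/c["fx"],(uv[:,1]-c["cy"])/c["fy"],np.ones(len(uv))]@R
    o=-R.T@t
    return o+d*((z-o[2])/d[:,2])[:,None]
def wrist(name=None):
    o=ctrl.get_obs(); c=ctrl.camera("wrist")
    from scipy.spatial.transform import Rotation as Ro
    T=np.eye(4);T[:3,:3]=Ro.from_euler("xyz",o["eef_rot"]).as_matrix();T[:3,3]=o["ee_pos"]
    C=np.linalg.inv(T@c["tool_from_camera"]); c=dict(c); c["R"],c["t"]=C[:3,:3],C[:3,3]
    if name: cv2.imwrite(f"pics/{name}.png",c["pixels"][:,:,::-1]); np.savez(name+".npz",**c)
    return c,o
def rect(c,mask,seed,z):
    "component of mask nearest seed -> centre, sizes, angle of long side (world)"
    n,l,s,ce=cv2.connectedComponentsWithStats(mask.astype(np.uint8),connectivity=4)
    ok=[i for i in range(1,n) if s[i,4]>25]; i=min(ok,key=lambda i:np.hypot(*(ce[i]-seed)))
    ct=max(cv2.findContours((l==i).astype(np.uint8),0,1)[0],key=len)
    w=world(c,ct.reshape(-1,2),z)[:,:2]
    (cx,cy),(a,b),an=cv2.minAreaRect((w*1000).astype(np.float32))
    if a<b: a,b,an=b,a,an+90
    return np.round([cx,cy,a,b,(an+90)%180-90],1),s[i,4]
E
python3 - <<'E'
from h import *
c=dict(np.load("top0.npz")); p=c["pixels"]; hsv=cv2.cvtColor(p,cv2.COLOR_RGB2HSV); H,S,V=[hsv[:,:,i].astype(int) for i in range(3)]
g=(S<70)&(V>70)
for n,m,s,z in [("large",(S<90)&(V>120),(322,225),.01),("small",(S<90)&(V>120),(118,233),.01),("caps",(V>150)&((S<90)),(187,214),.014),
 ("oblong",g,(300,147),.017),("mid",g,(337,149),.017),("end",g,(366,150),.017),("square",g,(182,130),.017),("round",g,(217,138),.017),
 ("tubecap",(V<45),(249,219),.054),("longb",(V<110)&(H<15),(328,150),.014),("shortb",(V<110)&(H<15),(200,135),.014)]:
    print(n,*rect(c,m,s,z))
# bell knob by depth
def hgt(c):
    v,u=np.mgrid[:384,:512]; d=c["depth"]; P=np.dstack([(u-c["cx"])/c["fx"]*d,(v-c["cy"])/c["fy"]*d,d])-c["t"]
    return P@c["R"]
P=hgt(c)
for n,(u,v) in dict(bell=(397,252),tube=(249,220),jar=(266,119),c1=(159,188),c2=(359,204)).items():
    q=P[v-16:v+17,u-16:u+17].reshape(-1,3)
    top=q[(q[:,2]>(.046 if n in('bell','tube') else .004))&(q[:,2]<.1)]
    mid=q[(q[:,2]>.004)&(q[:,2]<.1)]
    for t in(top,mid): print(n,len(t),t.mean(0).round(4) if len(t) else "",(t.min(0).round(3),t.max(0).round(3)) if len(t) else "")
E
```

```text
large [ 446.8 -154.7   87.2   61.3   63.3] 964
small [386.6 319.6  52.2  50.9  27.6] 405
caps [445.9 163.5  44.4  44.3  51.4] 187
oblong [632.2 -92.8  81.   55.9 -86.8] 737
mid [ 636.  -180.7   43.8   41.5    2.9] 266
end [ 637.8 -250.7   43.8   42.7  -40.6] 265
square [650.7 201.2  47.9  47.9  -8.5] 358
round [637.7 115.4  43.8  43.1  33. ] 261
tubecap [440.   16.6  24.7  22.5   5.3] 111
longb [ 631.  -160.   246.4   91.6  -87.9] 2408
shortb [640.5 154.6 186.9  91.7  81.4] 2012
bell 49 [ 0.3989 -0.3265  0.0552] (array([ 0.392, -0.335,  0.046]), array([ 0.406, -0.319,  0.06 ]))
bell 341 [ 0.398  -0.3222  0.0291] (array([ 0.362, -0.37 ,  0.004]), array([ 0.438, -0.301,  0.06 ]))
tube 167 [0.4405 0.0174 0.0551] (array([0.425, 0.003, 0.047]), array([0.457, 0.033, 0.059]))
tube 205 [0.4402 0.0168 0.047 ] (array([ 0.409, -0.024,  0.004]), array([0.485, 0.057, 0.059]))
jar 185 [ 0.6907 -0.0066  0.0163] (array([ 0.658, -0.046,  0.004]), array([0.746, 0.035, 0.027]))
jar 185 [ 0.6907 -0.0066  0.0163] (array([ 0.658, -0.046,  0.004]), array([0.746, 0.035, 0.027]))
c1 102 [0.4981 0.24   0.0064] (array([0.465, 0.202, 0.004]), array([0.535, 0.274, 0.01 ]))
c1 102 [0.4981 0.24   0.0064] (array([0.465, 0.202, 0.004]), array([0.535, 0.274, 0.01 ]))
c2 110 [ 0.5051 -0.2415  0.0065] (array([ 0.469, -0.277,  0.004]), array([ 0.541, -0.209,  0.011]))
c2 110 [ 0.5051 -0.2415  0.0065] (array([ 0.469, -0.277,  0.004]), array([ 0.541, -0.209,  0.011]))
```

```bash
python3 -m creep '{"translation":[[283,370,0],[283,370,0],[283,370,0],[283,370,0],[283,370,0]],"yaw":[0.803,0.803,0.803,0.803,0.803],"gripper":[0,0,0,0,0]}' 25
```

```text
time_s: 0.52
ee_pos: [0.2911, -0.3576, 0.224]
eef_rot: [-3.141, -0.0, 0.933]
force: [0.3, -1.0, 0.1]
grip_width: 0.0937
```

```bash
python3 -m creep '{"translation":[[156,203,0],[156,203,0],[156,203,0],[156,203,0],[156,203,0]],"yaw":[0.173,0.173,0.173,0.173,0.173],"gripper":[0,0,0,0,0]}' | head -3; python3 -m creep '{"translation":[[48,61,-40],[48,61,-40],[48,61,-40],[48,61,-40],[48,61,-40]],"yaw":[0,0,0,0,0],"gripper":[0,0,0,0,0]}'
python3 - <<'E'
from h import *
c,o=wrist("w1"); print(o["ee_pos"],o["eef_rot"],c["fx"],c["tool_from_camera"].round(3).tolist())
P=c["pixels"];hsv=cv2.cvtColor(P,cv2.COLOR_RGB2HSV);S,V=hsv[:,:,1],hsv[:,:,2]
print(c["R"]@np.array([.447,-.155,.01])+c["t"])
print(rect(c,(S<90)&(V>110),(256,192),.01))
E
```

```text
time_s: 0.93
ee_pos: [0.4178, -0.192, 0.2241]
eef_rot: [-3.14, -0.0, 1.106]
time_s: 1.35
ee_pos: [0.4656, -0.1312, 0.1841]
eef_rot: [-3.14, 0.0, 1.107]
force: [-0.3, 0.5, -0.1]
grip_width: 0.0941
[ 0.46556158 -0.13120919  0.18408778] [-3.13994901e+00  1.32178368e-04  1.10715761e+00] 321.6016147951885 [[0.0, -0.965, -0.261, 0.076], [1.0, 0.0, 0.0, -0.001], [-0.0, -0.261, 0.965, -0.161], [0.0, 0.0, 0.0, 1.0]]
[-0.00494678  0.0143885   0.35067175]
(array([ 447.5, -153.1,   85.4,   59.5,   63.4]), np.int32(4133))
```

View pics/w1.png

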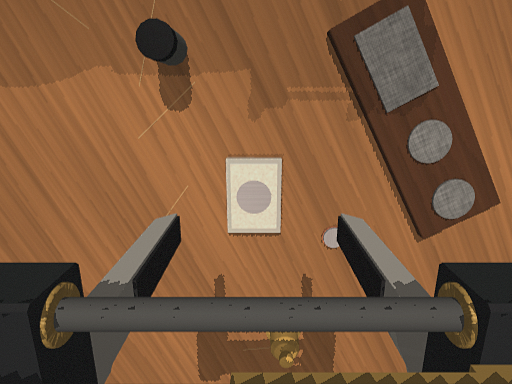

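The wrist view shows the slab upright in frame at (254,195), square to the jaws. The tube is at (158,42) and the long board's pads are at (397,58), (430,141) and (454,199).

```bash
python3 - <<'E'
from h import *
c=dict(np.load("w1.npz"))
hsv=cv2.cvtColor(c["pixels"],cv2.COLOR_RGB2HSV);S,V=hsv[:,:,1],hsv[:,:,2]
g=(S<60)&(V>60)
for s in[(397,58),(430,141),(454,199)]: print(rect(c,cv2.morphologyEx(g.astype(np.uint8),cv2.MORPH_CLOSE,np.ones((5,5))),s,.017))
E
python3 -m creep '{"translation":[[-18,-22,-80],[-18,-22,-120],[-18,-22,-155],[-18,-22,-162],[-18,-22,-162]],"yaw":[0,0,0,0,0],"gripper":[0,0,0,0,0]}'
```

```text
(array([632. , -91.8,  80.4,  54.3, -87.9]), np.int32(5103))
(array([ 634.9, -179.6,   44.4,   42.7,  -26.5]), np.int32(1507))
(array([ 638. , -249.7,   44.1,   43.7,  -26.5]), np.int32(1324))
time_s: 1.82
ee_pos: [0.448, -0.1562, 0.0211]
eef_rot: [3.139, 0.0, 1.103]
force: [0.1, -0.5, 1.0]
grip_width: 0.094
```

```bash
python3 -m creep '{"translation":[[0,0,0],[0,0,0]],"yaw":[0,0],"gripper":[0,0]}'
```

```text
time_s: 1.98
ee_pos: [0.4478, -0.1578, 0.0215]
eef_rot: [3.138, 0.0, 1.101]
force: [1.5, 0.4, -0.1]
grip_width: 0.0942
```

```bash
python3 -m creep '{"translation":[[0,5,0],[0,5,0],[0,5,0]],"yaw":[0.006,0.006,0.006],"gripper":[0,0,0]}';python3 -m creep '{"translation":[[0,0,0],[0,0,0]],"yaw":[0,0],"gripper":[0,0]}'
```

```text
time_s: 2.23
ee_pos: [0.4478, -0.1528, 0.022]
eef_rot: [3.138, 0.0, 1.107]
force: [-0.8, 0.4, 0.3]
grip_width: 0.0939
time_s: 2.4
ee_pos: [0.4479, -0.1528, 0.0223]
eef_rot: [3.137, 0.0, 1.107]
force: [-0.6, 0.6, -1.5]
grip_width: 0.0941
```

```bash
python3 -m creep '{"translation":[[0,0,-1],[0,0,-1],[0,0,-1],[0,0,-1],[0,0,-1]],"yaw":[0,0,0,0,0],"gripper":[255,255,255,255,255]}' 20;python3 -m creep '{"translation":[[0,0,0],[0,0,0],[0,0,0],[0,0,0],[0,0,0]],"yaw":[0,0,0,0,0],"gripper":[255,255,255,255,255]}'
```

```text
time_s: 2.82
ee_pos: [0.4479, -0.1528, 0.0212]
eef_rot: [3.137, 0.0, 1.107]
force: [-0.2, -0.0, -0.4]
grip_width: 0.0639
time_s: 3.23
ee_pos: [0.4479, -0.1528, 0.0212]
eef_rot: [3.137, 0.0, 1.107]
force: [-0.3, 0.9, 1.0]
grip_width: 0.0597
```

```bash
python3 -m creep '{"translation":[[0,0,40],[0,0,80],[40,13,80],[80,26,80],[115,38,80]],"yaw":[0,0,0.1,0.2,0.3],"gripper":[255,255,255,255,255]}';python3 -m creep '{"translation":[[35,11,0],[65,22,0],[69,22.5,0],[69,22.5,0],[69,22.5,0]],"yaw":[0.1,0.2,0.2,0.2,0.2],"gripper":[255,255,255,255,255]}'
```

```text
time_s: 3.65
ee_pos: [0.5649, -0.1143, 0.1028]
eef_rot: [3.134, 0.0, 1.411]
force: [-0.2, 0.3, -1.1]
grip_width: 0.0595
time_s: 4.07
ee_pos: [0.6332, -0.0919, 0.1021]
eef_rot: [3.136, 0.0, 1.61]
force: [-0.3, -0.4, -0.7]
grip_width: 0.06
```

```bash
cat >> h.py <<'E'
def masks(c):
    hsv=cv2.cvtColor(c["pixels"],cv2.COLOR_RGB2HSV);S,V=hsv[:,:,1].astype(int),hsv[:,:,2].astype(int)
    cl=lambda m:cv2.morphologyEx(m.astype(np.uint8),cv2.MORPH_CLOSE,np.ones((5,5)))
    return cl((S<60)&(V>60)),cl((S<90)&(V>110))
def px(c,p):
    q=c["R"]@np.array(p)+c["t"]; return np.array([c["fx"]*q[0]/q[2]+c["cx"],c["fy"]*q[1]/q[2]+c["cy"]])
E
python3 - <<'E'
from h import *
c,o=wrist("w2"); g,w=masks(c); p=o["ee_pos"]; print(p,o["eef_rot"][2])
s=px(c,[p[0],p[1],p[2]-.011]); print(s,rect(c,w,s,p[2]-.0112))
for q in[(.635,-.180,.017),(.638,-.250,.017)]: print(px(c,q),rect(c,g,px(c,q),.017))
E
```

```text
[ 0.63316356 -0.09188266  0.10209708] 1.610161356605854
[259.27903896 233.9805299 ] (array([631.9, -87. , 136.1,  92. ,   2.1]), np.int32(18355))
[256.64847862 292.65173047] (array([ 633.3, -157.8,  229. ,  212.2,    2. ]), np.int32(29097))
[257.00295266 358.90516614] (array([ 637.9, -245.9,   42.8,   35.8,    2. ]), np.int32(1321))
```

View pics/w2.png

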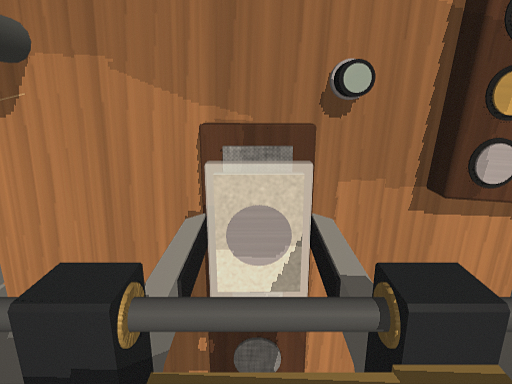

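The slab is held square, with its far edge at row 162 and columns 205-313. The oblong pad's far edge shows at row 146, columns 222-293.

```bash
python3 - <<'E'
from h import *
c=dict(np.load("w2.npz")); z=.0909
print(world(c,[(205,162),(313,162),(259,162),(259,235)],z).round(4))
print(world(c,[(222,146),(293,146),(257.5,146)],.017).round(4))
print(world(c,[(199,123),(316,123),(234,356),(281,356),(257.5,356)],[.014]).round(4))
E
python3 -m creep '{"translation":[[-1,-0.5,0],[-1,-0.5,0]],"yaw":[-0.003,-0.003],"gripper":[255,255]}'
```

```text
[[ 0.602  -0.0508  0.0909]
 [ 0.6607 -0.0486  0.0909]
 [ 0.6313 -0.0497  0.0909]
 [ 0.633  -0.0926  0.0909]]
[[ 0.6036 -0.0529  0.017 ]
 [ 0.658  -0.0508  0.017 ]
 [ 0.6308 -0.0519  0.017 ]]
[[ 0.5856 -0.0365  0.014 ]
 [ 0.6747 -0.033   0.014 ]
 [ 0.6165 -0.2503  0.014 ]
 [ 0.6605 -0.2488  0.014 ]
 [ 0.6385 -0.2495  0.014 ]]
time_s: 4.28
ee_pos: [0.6311, -0.0933, 0.1027]
eef_rot: [3.136, 0.0, 1.605]
force: [0.2, 0.0, -1.0]
grip_width: 0.0595
```

```bash
python3 -m creep '{"translation":[[1.2,1.5,-35],[1.2,1.5,-52],[1.2,1.5,-58],[1.2,1.5,-58],[1.2,1.5,-58]],"yaw":[0.002,0.002,0.002,0.002,0.002],"gripper":[255,255,255,255,255]}';python3 -m creep '{"translation":[[0,0,0],[0,0,0]],"yaw":[0,0],"gripper":[255,255]}'
```

```text
time_s: 4.7
ee_pos: [0.6325, -0.0921, 0.0458]
eef_rot: [3.135, 0.0, 1.606]
force: [-0.7, 0.3, -0.5]
grip_width: 0.0599
time_s: 4.87
ee_pos: [0.6333, -0.0924, 0.0475]
eef_rot: [3.132, 0.001, 1.606]
force: [0.1, 1.0, -0.2]
grip_width: 0.0597
```

```bash
python3 -m creep '{"translation":[[-0.8,0.5,-5],[-0.8,0.5,-8.7],[-0.8,0.5,-8.7],[-0.8,0.5,-8.7]],"yaw":[0,0,0,0],"gripper":[255,255,255,255]}';python3 -m creep '{"translation":[[0,0,0],[0,0,0]],"yaw":[0,0],"gripper":[255,255]}'
```

```text
time_s: 5.2
ee_pos: [0.6324, -0.0918, 0.0386]
eef_rot: [3.133, 0.001, 1.606]
force: [-0.3, 0.1, -0.6]
grip_width: 0.0596
time_s: 5.37
ee_pos: [0.6323, -0.0918, 0.0385]
eef_rot: [3.133, 0.001, 1.606]
force: [1.0, -0.1, -1.0]
grip_width: 0.0599
```

```bash
python3 -m creep '{"translation":[[0,0,0],[0,0,0],[0,0,0],[0,0,0],[0,0,40]],"yaw":[0,0,0,0,0],"gripper":[0,0,0,0,0]}';python3 -m creep '{"translation":[[0,0,40],[0,0,80],[-29,-29,105],[-58,-58,105],[-87,-87,105]],"yaw":[0,0,0,0,0],"gripper":[0,0,0,0,0]}';python3 -m creep '{"translation":[[-146,-147,0],[-146,-147,0],[-146,-147,0],[-146,-147,0],[-146,-147,0]],"yaw":[0,0,0,0,0],"gripper":[0,0,0,0,0]}'; python3 -m creep '{"translation":[[0,0,0]],"yaw":[0],"gripper":[0]}';python3 - <<'E'
from h import *
c,o=wrist("w3"); print(o["ee_pos"],o["eef_rot"])
print(px(c,(.399,-.3265,.05)))
E
```

```text
time_s: 5.78
ee_pos: [0.6289, -0.0912, 0.0717]
eef_rot: [-3.139, -0.002, 1.606]
force: [-0.0, -0.5, -1.9]
grip_width: 0.0895
time_s: 6.2
ee_pos: [0.5444, -0.1757, 0.1786]
eef_rot: [3.141, -0.0, 1.608]
force: [0.6, -0.6, -0.3]
grip_width: 0.094
time_s: 6.62
ee_pos: [0.3968, -0.3238, 0.1789]
eef_rot: [3.141, 0.0, 1.608]
force: [0.2, -0.5, 0.5]
grip_width: 0.0941
time_s: 6.7
ee_pos: [0.3929, -0.3276, 0.1792]
eef_rot: [3.141, 0.001, 1.603]
force: [0.8, 0.0, -0.5]
grip_width: 0.0939
[ 0.39294829 -0.32755435  0.17924579] [3.14123259e+00 1.00145618e-03 1.60346776e+00]
[265.57233429 180.89294837]
```

View pics/w3.png

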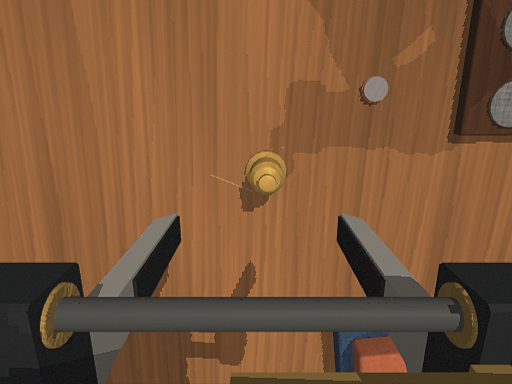

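The bell is alone at about (266,172), with its knob top at (267,183). A loose coin is at (375,89), and the red book is near the bottom edge at (380,355).

```bash
cat >> h.py <<'E'
def pts(c):
    v,u=np.mgrid[:384,:512]; d=c["depth"]
    P=(np.dstack([(u-c["cx"])/c["fx"]*d,(v-c["cy"])/c["fy"]*d,d])-c["t"])@c["R"]; P[d==0]=np.nan
    return P
def band(c,xy,r,lo,hi):
    "centre of enclosing circle of points near xy between heights"
    P=pts(c).reshape(-1,3); m=(np.hypot(P[:,0]-xy[0],P[:,1]-xy[1])<r)&(P[:,2]>lo)&(P[:,2]<hi); q=P[m]
    (x,y),rr=cv2.minEnclosingCircle((q[:,:2]*1000).astype(np.float32)); return len(q),round(x,1),round(y,1),round(rr,1),(q.mean(0)*1000).round(1)
E
python3 - <<'E'
from h import *
c=dict(np.load("w3.npz"))
print(world(c,[(267,183)],.056).round(4),world(c,[(265.5,172)],.003).round(4))
for lo,hi in[(.052,.06),(.02,.034),(.003,.008),(.004,.06)]: print(band(c,(.399,-.3265),.035,lo,hi))
E
python3 -m creep '{"translation":[[0,0,0]],"yaw":[0],"gripper":[0]}'
```

```text
[[ 0.4002 -0.3269  0.056 ]] [[ 0.4    -0.3288  0.003 ]]
(231, 400.0, -327.4, 7.9, array([ 400.1, -327. ,   55.2]))
(87, 400.2, -327.6, 16.9, array([ 397.9, -314.9,   27.3]))
(198, 395.4, -332.1, 28.1, array([ 398.5, -317.5,    6.4]))
(1364, 400.1, -327.6, 21.8, array([ 399.4, -322.1,   32.7]))
time_s: 6.83
ee_pos: [0.3945, -0.3262, 0.1795]
eef_rot: [3.14, 0.001, 1.602]
force: [1.2, 0.4, 0.6]
grip_width: 0.0941
```

```bash
python3 -m creep '{"translation":[[5.6,-1.3,-40],[5.6,-1.3,-70],[5.6,-1.3,-80],[5.6,-1.3,-80],[5.6,-1.3,-80]],"yaw":[0,0,0,0,0],"gripper":[0,0,0,0,0]}';python3 -m creep '{"translation":[[0,0,0],[0,0,0]],"yaw":[0,0],"gripper":[0,0]}'
```

```text
time_s: 7.25
ee_pos: [0.4009, -0.3272, 0.1003]
eef_rot: [3.14, 0.001, 1.603]
force: [0.6, -0.3, 1.7]
grip_width: 0.0941
time_s: 7.42
ee_pos: [0.4018, -0.3276, 0.1022]
eef_rot: [3.138, 0.003, 1.604]
force: [0.4, 0.8, 0.1]
grip_width: 0.0941
```

```bash
python3 -m creep '{"translation":[[-1.5,0,-35],[-1.5,0,-60],[-1.5,0,-70],[-1.5,0,-70],[-1.5,0,-70]],"yaw":[0,0,0,0,0],"gripper":[0,0,0,0,0]}';python3 -m creep '{"translation":[[0,0,0],[0,0,0]],"yaw":[0,0],"gripper":[0,0]}'
```

```text
time_s: 7.83
ee_pos: [0.4007, -0.328, 0.0333]
eef_rot: [3.137, 0.003, 1.604]
force: [1.2, -0.1, 0.4]
grip_width: 0.094
time_s: 8.0
ee_pos: [0.4015, -0.3287, 0.035]
eef_rot: [3.135, 0.005, 1.604]
force: [0.8, -0.8, 0.6]
grip_width: 0.0938
```

```bash
python3 -m creep '{"translation":[[-1.4,1.1,-4],[-1.4,1.1,-4],[-1.4,1.1,-4],[-1.4,1.1,-4]],"yaw":[0,0,0,0],"gripper":[0,0,0,0]}';python3 -m creep '{"translation":[[0,0,0],[0,0,0],[0,0,0],[0,0,0],[0,0,0]],"yaw":[0,0,0,0,0],"gripper":[160,255,255,255,255]}' 40;python3 -m creep '{"translation":[[0,0,0],[0,0,0],[0,0,0],[0,0,0],[0,0,0]],"yaw":[0,0,0,0,0],"gripper":[255,255,255,255,255]}' 40;python3 -m creep '{"translation":[[0,0,0],[0,0,0],[0,0,0],[0,0,0],[0,0,0]],"yaw":[0,0,0,0,0],"gripper":[255,255,255,255,255]}' 40
```

```text
time_s: 8.33
ee_pos: [0.4001, -0.3276, 0.0312]
eef_rot: [3.135, 0.005, 1.604]
force: [-0.8, -0.1, -0.3]
grip_width: 0.094
time_s: 8.75
ee_pos: [0.4001, -0.3276, 0.0312]
eef_rot: [3.135, 0.005, 1.604]
force: [-0.4, -0.0, 0.0]
grip_width: 0.064
time_s: 9.17
ee_pos: [0.4002, -0.3276, 0.0312]
eef_rot: [3.135, 0.006, 1.604]
force: [1.0, -0.1, -0.3]
grip_width: 0.0327
time_s: 9.58
ee_pos: [0.4002, -0.3276, 0.0312]
eef_rot: [3.135, 0.006, 1.604]
force: [0.1, -0.6, -0.6]
grip_width: 0.0328
```

```bash
python3 -m creep '{"translation":[[0,0,20],[0,0,50],[0,0,85],[0,0,95],[0,0,95]],"yaw":[0,0,0,0,0],"gripper":[255,255,255,255,255]}';python3 - <<'E'
from h import *
c,o=wrist("w4"); print(o["ee_pos"],o["eef_rot"],o["force"])
cv2.imwrite("pics/w4c.png",c["pixels"][150:330,160:360,::-1].repeat(3,0).repeat(3,1))
p=o["ee_pos"]; print(band(c,p,.03,p[2]+.018,p[2]+.032))
E
```

```text
time_s: 10.0
ee_pos: [0.4009, -0.3283, 0.1284]
eef_rot: [3.132, 0.009, 1.604]
force: [0.9, 0.1, -4.2]
grip_width: 0.0331
[ 0.40094242 -0.32827145  0.12839276] [3.13217771 0.00859644 1.60378868] [ 0.94677057  0.11894475 -4.18797735]
(1839, 400.5, -318.8, 28.3, array([ 400.5, -323.5,  152.7]))
```

View pics/w4c.png

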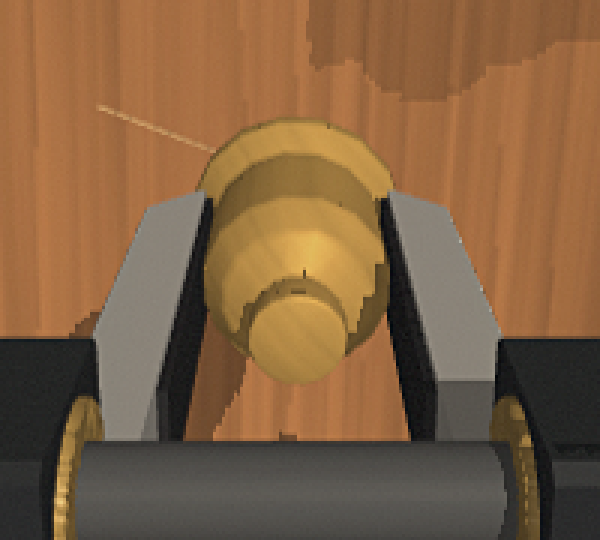

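The bell is held centrally between the pads, upright and with its foot clear.

```bash
python3 -m creep '{"translation":[[20,13,0],[50,32,0],[84,53,0],[118,75,0],[150,95,0]],"yaw":[0,0,0,0,0],"gripper":[255,255,255,255,255]}';python3 -m creep '{"translation":[[30,19,0],[56,36,0],[74,47,0],[82,52,0],[82,52,0]],"yaw":[0,0,0,0,0],"gripper":[255,255,255,255,255]}';python3 -m creep '{"translation":[[0,0,0],[0,0,0]],"yaw":[0,0],"gripper":[255,255]}'
```

```text
time_s: 10.47
ee_pos: [0.5508, -0.2308, 0.1233]
eef_rot: [3.138, 0.004, 1.604]
force: [-0.3, -1.4, -2.9]
grip_width: 0.0331
time_s: 10.88
ee_pos: [0.633, -0.1774, 0.1204]
eef_rot: [3.141, 0.003, 1.605]
force: [-0.5, -0.7, -3.1]
grip_width: 0.0329
time_s: 11.05
ee_pos: [0.6317, -0.1781, 0.1188]
eef_rot: [-3.14, 0.002, 1.605]
force: [-0.5, -0.0, -3.5]
grip_width: 0.0335
```

```bash
python3 -m creep '{"translation":[[3.5,-1.9,-25],[3.5,-1.9,-45],[3.5,-1.9,-58],[3.5,-1.9,-58],[3.5,-1.9,-58]],"yaw":[0,0,0,0,0],"gripper":[255,255,255,255,255]}';python3 -m creep '{"translation":[[0,0,0],[0,0,0]],"yaw":[0,0],"gripper":[255,255]}';python3 - <<'E'
from h import *
c,o=wrist("w5"); print(o["ee_pos"],o["eef_rot"])
E
```

```text
time_s: 11.47
ee_pos: [0.6347, -0.1805, 0.0609]
eef_rot: [-3.139, 0.002, 1.604]
force: [-0.1, 0.4, -2.7]
grip_width: 0.0331
time_s: 11.63
ee_pos: [0.6352, -0.1809, 0.0625]
eef_rot: [-3.141, 0.003, 1.604]
force: [0.4, 0.1, -3.2]
grip_width: 0.0328
[ 0.63516811 -0.1809012   0.06251347] [-3.14121440e+00  3.00003614e-03  1.60364666e+00]
```

View pics/w5.png

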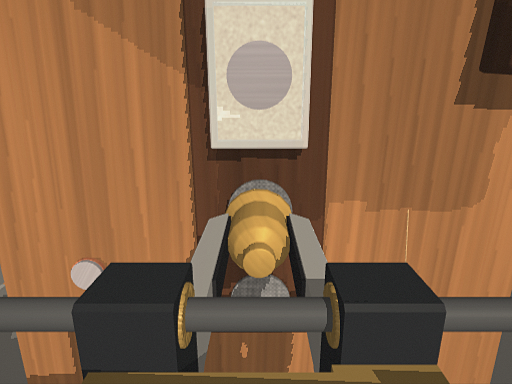

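The slab lies square on its board, with its near edge at row 149 and columns 211-308. The bell hangs over the middle pad, whose far arc shows at about (260,181).

```bash
python3 - <<'E'
from h import *
c=dict(np.load("w5.npz")); print(world(c,[(211.5,149),(308.5,149),(260,149)],.027).round(4), world(c,[(260,180.5)],.017).round(4))
E
python3 -m creep '{"translation":[[0,0.9,-6],[0,0.9,-11],[0,0.9,-13],[0,0.9,-13]],"yaw":[0,0,0,0],"gripper":[255,255,255,255]}';python3 -m creep '{"translation":[[0,0,0],[0,0,0]],"yaw":[0,0],"gripper":[255,255]}'
```

```text
[[ 0.6043 -0.1365  0.027 ]
 [ 0.6638 -0.1345  0.027 ]
 [ 0.634  -0.1355  0.027 ]] [[ 0.6349 -0.1581  0.017 ]]
time_s: 12.02
ee_pos: [0.6349, -0.1797, 0.0487]
eef_rot: [-3.14, 0.003, 1.604]
force: [0.6, 0.0, -3.4]
grip_width: 0.0328
time_s: 12.18
ee_pos: [0.6349, -0.1797, 0.0485]
eef_rot: [-3.14, 0.003, 1.604]
force: [0.1, -0.4, -3.0]
grip_width: 0.033
```

```bash
python3 -m creep '{"translation":[[0.4,-0.3,-0.5],[0.4,-0.3,-0.5],[0.4,-0.3,-0.5]],"yaw":[0,0,0],"gripper":[255,255,255]}';python3 -m creep '{"translation":[[0,0,0],[0,0,0],[0,0,0],[0,0,0],[0,0,0]],"yaw":[0,0,0,0,0],"gripper":[90,90,90,60,60]}';python3 -m creep '{"translation":[[0,0,0],[0,0,10],[0,0,40],[0,0,80],[0,0,110]],"yaw":[0,0,0,0,0],"gripper":[60,60,60,60,60]}';python3 -m creep '{"translation":[[-40,10,25],[-75,20,25],[-105,40,25],[-120,80,25],[-140,115,25]],"yaw":[0,0,0,0,0],"gripper":[60,0,0,0,0]}'
```

```text
time_s: 12.43
ee_pos: [0.6353, -0.18, 0.0483]
eef_rot: [-3.14, 0.003, 1.604]
force: [-2.6, 0.8, 0.5]
grip_width: 0.0328
time_s: 12.85
ee_pos: [0.6354, -0.18, 0.0484]
eef_rot: [-3.14, 0.003, 1.604]
force: [-0.6, 0.7, -0.6]
grip_width: 0.063
time_s: 13.27
ee_pos: [0.6356, -0.1801, 0.1619]
eef_rot: [3.141, 0.003, 1.604]
force: [0.0, -0.1, 0.7]
grip_width: 0.072
time_s: 13.68
ee_pos: [0.4945, -0.0644, 0.188]
eef_rot: [3.139, 0.004, 1.602]
force: [1.6, 0.3, 0.3]
grip_width: 0.0931
```

Now go over the tube, near (440.5, 17).

```bash
python3 -m creep '{"translation":[[-20,30,0],[-40,60,0],[-54,82,0],[-54,82,0],[-54,82,0]],"yaw":[0,0,0,0,0],"gripper":[0,0,0,0,0]}';python3 -m creep '{"translation":[[0,0,0],[0,0,0]],"yaw":[0,0],"gripper":[0,0]}';python3 - <<'E'
from h import *
c,o=wrist("w6"); print(o["ee_pos"],o["eef_rot"])
for lo,hi in[(.05,.06),(.015,.06)]: print(band(c,(.4405,.017),.035,lo,hi))
t=ctrl.camera("top"); cv2.imwrite("pics/t6.png",np.hstack([t["pixels"][100:260,90:440,::-1].repeat(2,0).repeat(2,1)]))
E
```

```text
time_s: 14.1
ee_pos: [0.4404, 0.0183, 0.1891]
eef_rot: [3.138, 0.004, 1.604]
force: [0.9, -0.2, 0.4]
grip_width: 0.0942
time_s: 14.27
ee_pos: [0.441, 0.0176, 0.1895]
eef_rot: [3.137, 0.004, 1.603]
force: [0.2, -0.8, -0.2]
grip_width: 0.0939
[0.44098205 0.01764792 0.18947689] [3.136831   0.0038823  1.60325213]
(903, 441.9, 17.8, 16.4, array([441.9,  18.4,  54.5]))
(1062, 441.9, 17.8, 16.4, array([441.8,  20.3,  51.3]))
```

View pics/t6.png

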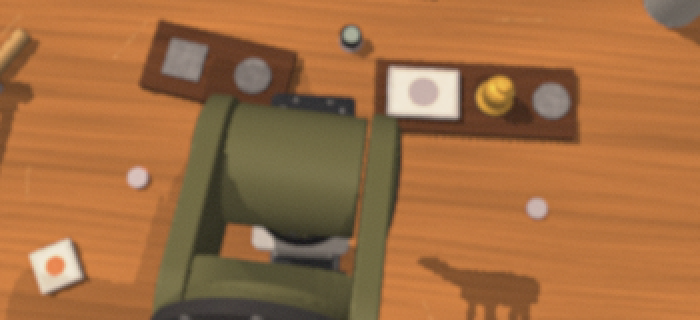

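The top view shows the slab on the oblong pad and the bell standing on the middle pad. The end pad is still free.

```bash
python3 -m creep '{"translation":[[0.9,0.2,-40],[0.9,0.2,-70],[0.9,0.2,-90],[0.9,0.2,-90],[0.9,0.2,-90]],"yaw":[0,0,0,0,0],"gripper":[0,0,0,0,0]}';python3 -m creep '{"translation":[[0,0,0],[0,0,0]],"yaw":[0,0],"gripper":[0,0]}'; python3 -m creep '{"translation":[[0,0,-35],[0,0,-60],[0,0,-73],[0,0,-73],[0,0,-73]],"yaw":[0,0,0,0,0],"gripper":[0,0,0,0,0]}';python3 -m creep '{"translation":[[0,0,0],[0,0,0]],"yaw":[0,0],"gripper":[0,0]}'
```

```text
time_s: 14.78
ee_pos: [0.4417, 0.0174, 0.099]
eef_rot: [3.139, 0.004, 1.602]
force: [-0.2, 0.2, 0.3]
grip_width: 0.0939
time_s: 14.95
ee_pos: [0.4425, 0.0172, 0.1004]
eef_rot: [3.137, 0.004, 1.602]
force: [0.4, 0.3, 0.2]
grip_width: 0.0939
time_s: 15.37
ee_pos: [0.443, 0.0172, 0.0282]
eef_rot: [3.137, 0.004, 1.602]
force: [-0.2, 0.6, 0.0]
grip_width: 0.094
time_s: 15.53
ee_pos: [0.444, 0.0171, 0.0298]
eef_rot: [3.134, 0.004, 1.602]
force: [0.2, -0.5, 0.3]
grip_width: 0.0942
```

```bash
python3 -m creep '{"translation":[[-2,0.7,-3],[-2,0.7,-3],[-2,0.7,-3],[-2,0.7,-3]],"yaw":[0,0,0,0],"gripper":[0,0,0,0]}';python3 -m creep '{"translation":[[0,0,0],[0,0,0],[0,0,0],[0,0,0],[0,0,0]],"yaw":[0,0,0,0,0],"gripper":[255,255,255,255,255]}' 25;python3 -m creep '{"translation":[[0,0,0],[0,0,0],[0,0,0],[0,0,0],[0,0,0]],"yaw":[0,0,0,0,0],"gripper":[255,255,255,255,255]}';python3 -m creep '{"translation":[[0,0,0],[0,0,0],[0,0,20],[0,0,50],[0,0,85]],"yaw":[0,0,0,0,0],"gripper":[255,255,255,255,255]}'
```

```text
time_s: 15.87
ee_pos: [0.4421, 0.0178, 0.027]
eef_rot: [3.134, 0.004, 1.602]
force: [-0.1, -0.5, -0.7]
grip_width: 0.0938
time_s: 16.28
ee_pos: [0.4421, 0.0178, 0.027]
eef_rot: [3.134, 0.004, 1.602]
force: [-0.2, -0.1, -0.0]
grip_width: 0.0641
time_s: 16.7
ee_pos: [0.4422, 0.0178, 0.027]
eef_rot: [3.134, 0.004, 1.602]
force: [0.0, -0.7, -0.4]
grip_width: 0.032
time_s: 17.12
ee_pos: [0.441, 0.0179, 0.1118]
eef_rot: [3.137, 0.004, 1.602]
force: [0.4, -0.2, -2.1]
grip_width: 0.0322
```

```bash
python3 -m creep '{"translation":[[12,-17,20],[35,-47,20],[58,-79,20],[81,-110,20],[104,-142,20]],"yaw":[0,0,0,0,0],"gripper":[255,255,255,255,255]}';python3 -m creep '{"translation":[[23,-31,0],[46,-62,0],[69,-93,0],[85,-115,0],[93,-126,0]],"yaw":[0,0,0,0,0],"gripper":[255,255,255,255,255]}';python3 -m creep '{"translation":[[0,0,0],[0,0,0],[0,0,0]],"yaw":[0,0,0],"gripper":[255,255,255]}'
```

```text
time_s: 17.53
ee_pos: [0.5456, -0.1257, 0.1317]
eef_rot: [3.137, 0.004, 1.602]
force: [-0.0, 0.1, -1.2]
grip_width: 0.0323
time_s: 17.95
ee_pos: [0.6393, -0.2544, 0.1305]
eef_rot: [3.138, 0.004, 1.6]
force: [-0.3, 0.3, -2.4]
grip_width: 0.0326
time_s: 18.2
ee_pos: [0.6387, -0.2536, 0.13]
eef_rot: [3.139, 0.003, 1.6]
force: [0.3, 0.7, -1.8]
grip_width: 0.0318
```

```bash
python3 -m creep '{"translation":[[-0.8,3.5,-30],[-0.8,3.5,-58],[-0.8,3.5,-73],[-0.8,3.5,-73],[-0.8,3.5,-73]],"yaw":[0,0,0,0,0],"gripper":[255,255,255,255,255]}';python3 -m creep '{"translation":[[0,0,0],[0,0,0]],"yaw":[0,0],"gripper":[255,255]}';python3 - <<'E'
from h import *
c,o=wrist("w7"); print(o["ee_pos"],o["eef_rot"])
E
```

```text
time_s: 18.62
ee_pos: [0.6377, -0.2492, 0.0573]
eef_rot: [3.14, 0.003, 1.601]
force: [-0.2, -0.6, -1.2]
grip_width: 0.0321
time_s: 18.78
ee_pos: [0.6384, -0.249, 0.0594]
eef_rot: [3.138, 0.004, 1.602]
force: [-0.3, 0.5, -2.4]
grip_width: 0.0322
[ 0.63838854 -0.24903806  0.05943199] [3.13757074 0.00370829 1.60178617]
```

View pics/w7.png

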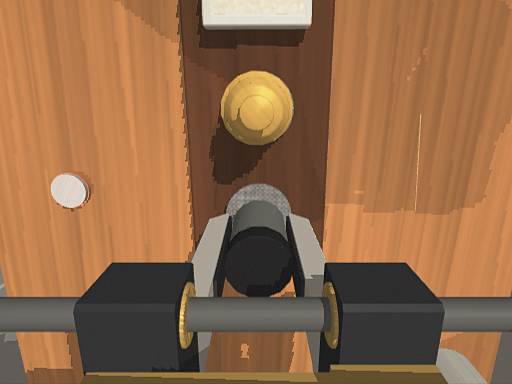

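The bell stands covering the middle pad at (257,107). The tube hangs over the end pad, whose far arc is at (259,184).

```bash
python3 - <<'E'
from h import *
c=dict(np.load("w7.npz")); print(world(c,[(259,183.5),(226,212),(292,212)],.017).round(4)); 
for z in[(.07,.078),(.019,.076)]: print(band(c,(.6355,-.18),.03,*z))
E
python3 -m creep '{"translation":[[-0.4,-1,-6],[-0.4,-1,-11],[-0.4,-1,-14.5],[-0.4,-1,-14.5]],"yaw":[0,0,0,0],"gripper":[255,255,255,255]}';python3 -m creep '{"translation":[[0,0,0],[0,0,0]],"yaw":[0,0],"gripper":[255,255]}'
```

```text
[[ 0.6377 -0.2275  0.017 ]
 [ 0.6162 -0.2479  0.017 ]
 [ 0.6604 -0.2466  0.017 ]]
(977, 634.6, -179.7, 8.0, array([ 634.5, -179.6,   72.1]))
(4206, 634.6, -180.0, 22.0, array([ 634.6, -178. ,   54. ]))
time_s: 19.17
ee_pos: [0.6378, -0.2501, 0.044]
eef_rot: [3.138, 0.003, 1.602]
force: [0.1, 1.0, -1.6]
grip_width: 0.0326
time_s: 19.33
ee_pos: [0.6378, -0.2501, 0.0439]
eef_rot: [3.138, 0.003, 1.601]
force: [0.4, -0.1, -1.4]
grip_width: 0.0323
```

```bash
python3 -m creep '{"translation":[[0.2,0.2,-0.3],[0.2,0.2,-0.3],[0,0,0],[0,0,0],[0,0,0]],"yaw":[0,0,0,0,0],"gripper":[255,255,90,90,60]}';python3 -m creep '{"translation":[[0,0,0],[0,0,0],[0,0,30],[0,0,70],[0,0,110]],"yaw":[0,0,0,0,0],"gripper":[60,60,60,60,60]}';python3 -m creep '{"translation":[[-15,15,35],[-31,53,35],[-48,91,35],[-65,129,35],[-82,167,35]],"yaw":[0,0,0,0,0],"gripper":[0,0,0,0,0]}';python3 -m creep '{"translation":[[-17,38,0],[-34,76,0],[-50,114,0],[-67,152,0],[-84,190,0]],"yaw":[0.1,0.2,0.3,0.4,0.45],"gripper":[0,0,0,0,0]}'
```

```text
time_s: 19.75
ee_pos: [0.6378, -0.2501, 0.0439]
eef_rot: [3.138, 0.003, 1.601]
force: [-0.1, 1.2, -0.1]
grip_width: 0.049
time_s: 20.17
ee_pos: [0.6373, -0.2499, 0.1545]
eef_rot: [3.14, 0.002, 1.601]
force: [0.3, -1.1, 0.7]
grip_width: 0.0716
time_s: 20.58
ee_pos: [0.5541, -0.0814, 0.1897]
eef_rot: [3.139, 0.002, 1.601]
force: [1.1, -0.3, 0.2]
grip_width: 0.094
time_s: 21.0
ee_pos: [0.4695, 0.1091, 0.1899]
eef_rot: [3.139, 0.002, 2.057]
force: [0.9, -0.0, -0.1]
grip_width: 0.0944
```

Run:
```python
from h import *
c,o=wrist(); print(o["ee_pos"],o["eef_rot"])
```

```text
[0.46946619 0.10906752 0.18991929] [3.13883018e+00 2.49745990e-03 2.05661983e+00]
```

```bash
python3 -m creep '{"translation":[[-15,36,0],[-30,74,0],[-47,112,0],[-64,150,0],[-75,185,0]],"yaw":[0,0,0,0,0],"gripper":[0,0,0,0,0]}';python3 -m creep '{"translation":[[-8,25,0],[-8,25,0],[-8,25,0],[-8,25,0]],"yaw":[0,0,0,0],"gripper":[0,0,0,0]}';python3 - <<'E'
from h import *
c,o=wrist("w8"); print(o["ee_pos"],o["eef_rot"])
g,w=masks(c); s=px(c,(.3866,.3196,.01)); print(s,rect(c,w,s,.01))
E
```

```text
time_s: 21.47
ee_pos: [0.3907, 0.3008, 0.1903]
eef_rot: [3.138, 0.001, 2.061]
force: [1.4, -0.5, -1.0]
grip_width: 0.094
time_s: 21.8
ee_pos: [0.3829, 0.3253, 0.1903]
eef_rot: [3.138, 0.001, 2.061]
force: [-0.2, -0.4, 0.5]
grip_width: 0.0941
[0.38287613 0.32527976 0.19026912] [3.13848413e+00 1.08196126e-03 2.06139287e+00]
[258.85368853 176.08786934] (array([386.1, 322.1,  50.3,  49.7, -61.9]), np.int32(1710))
```

View pics/w8.png

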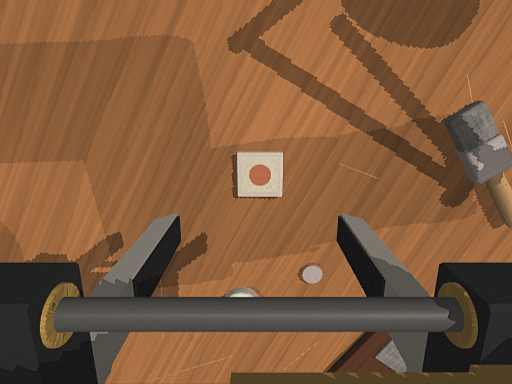

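The small slab is at (260,175), square to the jaws. The hammer and the lamp's shadow are well clear.

```bash
python3 -m creep '{"translation":[[3.2,-3.2,-40],[3.2,-3.2,-80],[3.2,-3.2,-120],[3.2,-3.2,-145],[3.2,-3.2,-160]],"yaw":[0,0,0,0,0],"gripper":[0,0,0,0,0]}';python3 -m creep '{"translation":[[0,0,0],[0,0,0]],"yaw":[0,0],"gripper":[0,0]}'
```

```text
time_s: 22.27
ee_pos: [0.3858, 0.3197, 0.0274]
eef_rot: [-3.141, 0.002, 2.058]
force: [0.1, -0.7, -1.0]
grip_width: 0.0939
time_s: 22.43
ee_pos: [0.3861, 0.3184, 0.027]
eef_rot: [-3.139, 0.002, 2.057]
force: [-0.5, 1.0, -0.2]
grip_width: 0.0939
```

```bash
python3 -m creep '{"translation":[[0,3.6,-5.8],[0,3.6,-5.8],[0,3.6,-5.8],[0,3.6,-5.8]],"yaw":[0.004,0.004,0.004,0.004],"gripper":[0,0,0,0]}';python3 -m creep '{"translation":[[0,0,0],[0,0,0],[0,0,0],[0,0,0],[0,0,0]],"yaw":[0,0,0,0,0],"gripper":[255,255,255,255,255]}' 20;python3 -m creep '{"translation":[[0,0,0],[0,0,0],[0,0,0],[0,0,0],[0,0,0]],"yaw":[0,0,0,0,0],"gripper":[255,255,255,255,255]}'; python3 -m creep '{"translation":[[0,0,20],[0,0,50],[0,0,80],[0,0,85],[0,0,85]],"yaw":[0,0,0,0,0],"gripper":[255,255,255,255,255]}'
```

```text
time_s: 22.77
ee_pos: [0.3864, 0.3223, 0.022]
eef_rot: [-3.141, 0.002, 2.061]
force: [-0.3, 0.9, -0.4]
grip_width: 0.0941
time_s: 23.18
ee_pos: [0.3864, 0.3223, 0.022]
eef_rot: [-3.141, 0.002, 2.061]
force: [-0.2, -0.1, -0.3]
grip_width: 0.0641
time_s: 23.6
ee_pos: [0.3864, 0.3223, 0.022]
eef_rot: [-3.141, 0.002, 2.061]
force: [-0.0, 0.7, -0.0]
grip_width: 0.0497
time_s: 24.02
ee_pos: [0.3871, 0.3228, 0.1088]
eef_rot: [3.139, 0.001, 2.061]
force: [-0.0, -0.3, -0.5]
grip_width: 0.0494
```

```bash
python3 -m creep '{"translation":[[25,-14,40],[58,-34,50],[91,-53,50],[124,-72,50],[157,-91,50]],"yaw":[-0.12,-0.24,-0.36,-0.48,-0.6],"gripper":[255,255,255,255,255]}';python3 -m creep '{"translation":[[30,-17,0],[40,-22,0],[40,-22,0],[40,-22,0]],"yaw":[-0.04,-0.04,-0.04,-0.04],"gripper":[255,255,255,255]}';python3 - <<'E'
from h import *
c,o=wrist("w9"); p=o["ee_pos"]; print(p,o["eef_rot"])
g,w=masks(c); s=px(c,(*p[:2],p[2]-.012)); print(s,rect(c,w,s,p[2]-.012))
for q in[(.6505,.202,.017),(.6375,.116,.017)]: print(px(c,q),rect(c,g,px(c,q),.017))
E
```

```text
time_s: 24.43
ee_pos: [0.5454, 0.2304, 0.1574]
eef_rot: [3.14, 0.002, 1.455]
force: [1.0, 0.3, 0.5]
grip_width: 0.0497
time_s: 24.77
ee_pos: [0.5846, 0.2083, 0.1557]
eef_rot: [-3.141, 0.003, 1.415]
force: [-1.0, 0.6, -0.3]
grip_width: 0.0495
[0.58464515 0.2082996  0.15570396] [-3.14070817e+00  2.74645888e-03  1.41501985e+00]
[259.56672306 233.0215468 ] (array([581.9, 212.6, 117.1,  82.2,  -3.2]), np.int32(11585))
[328.30689706 174.88470063] (array([568.1, 109.5, 254.2, 239.8,  81.2]), np.int32(20709))
[323.93017667 257.1588435 ] (array([568.1, 109.5, 254.2, 239.8,  81.2]), np.int32(20709))
```

View pics/w9.png

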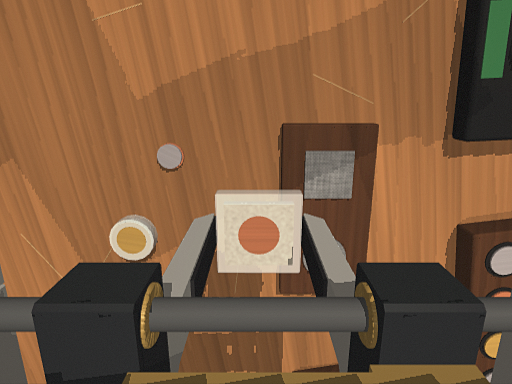

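The square pad is clear at (305-354, 151-199). The held slab is at (216-301, 191-272) and the capsule at (133,240).

Run:
```python
from h import *
c=dict(np.load("w9.npz")); g,w=masks(c)
m=np.zeros_like(g); m[140:210,304:370]=1
print(rect(c,g*m,(329,175),.017))
z=.1557-.012
A=world(c,[(216,191.5),(302,191)],z); B=world(c,[(217.5,272),(299.5,272)],z); print(A.round(4),B.round(4),((A.mean(0)+B.mean(0))/2).round(4), np.degrees(np.arctan2(*(A[1]-A[0])[1::-1])))
m=np.zeros_like(g); m[210:262,100:162]=1
print(rect(c,w*m,(132,240),.014), band(c,(.446,.165),.04,.008,.02))
```

```text
(array([650.7, 201.9,  46.4,  46.2,  -8.9]), np.int32(2332))
[[0.5644 0.2369 0.1437]
 [0.612  0.2297 0.1437]] [[0.5558 0.1872 0.1437]
 [0.6044 0.1796 0.1437]] [0.5842 0.2083 0.1437] -8.546544206806493
(array([448. , 166.4,  52. ,  45.1,  35.3]), np.int32(1060)) (1552, 445.6, 164.1, 23.5, array([446.8, 165.7,  14.6]))
```

```bash
python3 -m creep '{"translation":[[35,-3,0],[66,-6.4,0],[66,-6.4,-40],[66,-6.4,-80],[66,-6.4,-100]],"yaw":[0.003,0.003,0.003,0.003,0.003],"gripper":[255,255,255,255,255]}';python3 -m creep '{"translation":[[0,0,0],[0,0,0]],"yaw":[0,0],"gripper":[255,255]}'
```

```text
time_s: 25.23
ee_pos: [0.6475, 0.2033, 0.0512]
eef_rot: [-3.136, 0.004, 1.421]
force: [0.2, 0.4, -1.6]
grip_width: 0.0498
time_s: 25.4
ee_pos: [0.6458, 0.2045, 0.0502]
eef_rot: [-3.133, 0.006, 1.423]
force: [0.1, 0.2, -0.8]
grip_width: 0.0494
```

```bash
python3 -m creep '{"translation":[[5,-2.6,-5],[5,-2.6,-9.5],[5,-2.6,-10],[5,-2.6,-10]],"yaw":[-0.004,-0.004,-0.004,-0.004],"gripper":[255,255,255,255]}';python3 -m creep '{"translation":[[0,0,0],[0,0,0]],"yaw":[0,0],"gripper":[255,255]}'
```

```text
time_s: 25.73
ee_pos: [0.651, 0.202, 0.0409]
eef_rot: [-3.134, 0.005, 1.419]
force: [0.5, 0.1, -1.2]
grip_width: 0.0496
time_s: 25.9
ee_pos: [0.6513, 0.202, 0.0416]
eef_rot: [-3.135, 0.005, 1.419]
force: [-0.1, -0.2, -0.6]
grip_width: 0.0493
```

```bash
python3 -m creep '{"translation":[[-0.4,0,-2.3],[-0.4,0,-2.3],[-0.4,0,-2.3]],"yaw":[0,0,0],"gripper":[255,255,255]}';python3 -m creep '{"translation":[[0,0,0],[0,0,0],[0,0,0],[0,0,0],[0,0,0]],"yaw":[0,0,0,0,0],"gripper":[60,60,40,0,0]}';python3 -m creep '{"translation":[[0,0,35],[0,0,75],[0,0,115],[-40,-8,150],[-75,-15,150]],"yaw":[0,0,0,0,0],"gripper":[0,0,0,0,0]}';python3 -m creep '{"translation":[[-40,-7,0],[-80,-14,0],[-110,-19,0],[-129,-22,0],[-129,-22,0]],"yaw":[0,0,0,0,0],"gripper":[0,0,0,0,0]}';python3 - <<'E'
from h import *
c,o=wrist("w10"); p=o["ee_pos"]; print(p,o["eef_rot"])
for h in[(.011,.02),(.008,.02)]: print(band(c,(.446,.165),.035,*h))
g,w=masks(c); print(rect(c,w,px(c,(.446,.165,.014)),.014))
m=np.zeros_like(g); q=px(c,(.6377,.116,.017)).astype(int); print(q); m[q[1]-35:q[1]+35,q[0]-35:q[0]+35]=1; print(rect(c,g*m,q,.017))
q=px(c,(.6507,.202,.027)); print(q,rect(c,w,q,.027))
E
```

```text
time_s: 26.15
ee_pos: [0.6508, 0.202, 0.0392]
eef_rot: [-3.135, 0.005, 1.419]
force: [1.6, -0.3, -0.8]
grip_width: 0.05
time_s: 26.57
ee_pos: [0.6508, 0.202, 0.0393]
eef_rot: [-3.135, 0.005, 1.419]
force: [0.5, 0.2, 0.3]
grip_width: 0.0797
time_s: 26.98
ee_pos: [0.5812, 0.188, 0.1932]
eef_rot: [3.141, 0.002, 1.419]
force: [-0.1, 0.1, 1.0]
grip_width: 0.0939
time_s: 27.4
ee_pos: [0.4496, 0.1657, 0.1938]
eef_rot: [3.141, 0.002, 1.419]
force: [-0.4, 0.0, -0.5]
grip_width: 0.094
[0.44963522 0.16571587 0.1938148 ] [3.14089095e+00 1.58371469e-03 1.41926333e+00]
(1358, 445.0, 164.2, 23.0, array([445.4, 164.8,  14.8]))
(1375, 445.1, 164.2, 23.0, array([445.4, 165. ,  14.7]))
(array([445.8, 165.5,  46.6,  44.6,  81.3]), np.int32(830))
[436 188]
(array([637.3, 116.4,  44.5,  43.7, -79. ]), np.int32(1268))
[454.10872203 107.29649306] (array([648.6, 201.6,  52.1,  49.2,  -8.7]), np.int32(2157))
```

View pics/w10.png

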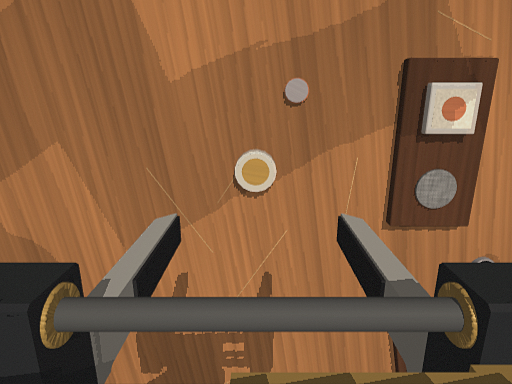

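The small slab lies square on its pad at (453,108). The capsule is at (255,171) and the round pad at (436,189).

```bash
python3 -m creep '{"translation":[[-4.4,-1,-40],[-4.4,-1,-80],[-4.4,-1,-120],[-4.4,-1,-150],[-4.4,-1,-164]],"yaw":[0,0,0,0,0],"gripper":[0,0,0,0,0]}';python3 -m creep '{"translation":[[0,0,0],[0,0,0]],"yaw":[0,0],"gripper":[0,0]}'
```

```text
time_s: 27.87
ee_pos: [0.4461, 0.1645, 0.0261]
eef_rot: [-3.139, 0.003, 1.419]
force: [0.4, -1.1, 0.3]
grip_width: 0.0942
time_s: 28.03
ee_pos: [0.4462, 0.1644, 0.0253]
eef_rot: [-3.137, 0.004, 1.419]
force: [0.1, 0.7, -0.4]
grip_width: 0.0942
```

```bash
python3 -m creep '{"translation":[[-1,0.2,-3.3],[-1,0.2,-3.3],[-1,0.2,-3.3],[-1,0.2,-3.3]],"yaw":[0,0,0,0],"gripper":[0,0,0,0]}';python3 -m creep '{"translation":[[0,0,0],[0,0,0],[0,0,0],[0,0,0],[0,0,0]],"yaw":[0,0,0,0,0],"gripper":[255,255,255,255,255]}' 20;python3 -m creep '{"translation":[[0,0,0],[0,0,0],[0,0,0],[0,0,0],[0,0,0]],"yaw":[0,0,0,0,0],"gripper":[255,255,255,255,255]}'; python3 -m creep '{"translation":[[0,0,30],[0,0,65],[20,-5,85],[55,-14,85],[90,-23,85]],"yaw":[0,0,0,0,0],"gripper":[255,255,255,255,255]}'; python3 -m creep '{"translation":[[35,-9,0],[70,-18,0],[95,-24,0],[103,-26,0],[103,-26,0]],"yaw":[0,0,0,0,0],"gripper":[255,255,255,255,255]}'
```

```text
time_s: 28.37
ee_pos: [0.4457, 0.1648, 0.0228]
eef_rot: [-3.139, 0.003, 1.419]
force: [-0.3, 0.1, -0.8]
grip_width: 0.0942
time_s: 28.78
ee_pos: [0.4457, 0.1648, 0.0229]
eef_rot: [-3.139, 0.003, 1.419]
force: [-0.6, 0.1, 0.3]
grip_width: 0.0643
time_s: 29.2
ee_pos: [0.4457, 0.1648, 0.0228]
eef_rot: [-3.139, 0.003, 1.419]
force: [-0.4, -0.9, 0.2]
grip_width: 0.0452
time_s: 29.62
ee_pos: [0.5373, 0.1418, 0.1098]
eef_rot: [3.142, 0.002, 1.42]
force: [-0.3, -0.2, -0.7]
grip_width: 0.0456
time_s: 30.03
ee_pos: [0.6414, 0.115, 0.1089]
eef_rot: [-3.141, 0.002, 1.419]
force: [-0.6, -0.2, -1.8]
grip_width: 0.0457
```

```bash
python3 -m creep '{"translation":[[-3.9,1.1,-25],[-3.9,1.1,-45],[-3.9,1.1,-58],[-3.9,1.1,-58],[-3.9,1.1,-58]],"yaw":[0,0,0,0,0],"gripper":[255,255,255,255,255]}';python3 -m creep '{"translation":[[0,0,0],[0,0,0]],"yaw":[0,0],"gripper":[255,255]}';python3 - <<'E'
from h import *
c,o=wrist("w11"); print(o["ee_pos"],o["eef_rot"])
p=o["ee_pos"]; print(band(c,p,.024,p[2]-.012,p[2]-.004))
E
```

```text
time_s: 30.45
ee_pos: [0.6371, 0.1163, 0.051]
eef_rot: [-3.14, 0.003, 1.419]
force: [0.3, -0.4, -0.3]
grip_width: 0.0453
time_s: 30.62
ee_pos: [0.6377, 0.1165, 0.0526]
eef_rot: [3.141, 0.002, 1.419]
force: [0.2, 0.4, -0.6]
grip_width: 0.0451
[0.63768886 0.11650829 0.05257497] [3.14068713e+00 2.07086488e-03 1.41908227e+00]
(4771, 637.6, 116.8, 23.9, array([637.3, 117.6,  44.3]))
```

View pics/w11.png

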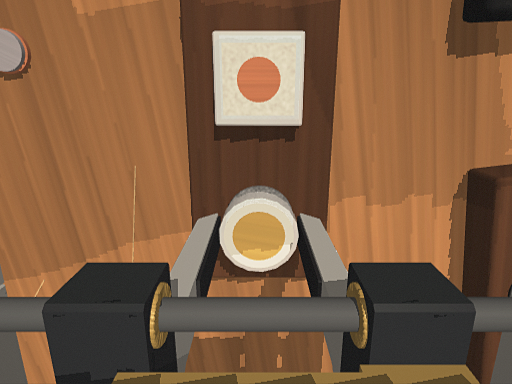

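The capsule is held over the round pad, whose far arc shows at (260,188). The small slab is square on its pad at (259,79).

```bash
python3 -m creep '{"translation":[[-0.2,-0.5,-6],[-0.2,-0.5,-11],[-0.2,-0.5,-12.6],[-0.2,-0.5,-12.6]],"yaw":[0,0,0,0],"gripper":[255,255,255,255]}';python3 -m creep '{"translation":[[0,0,0],[0,0,0]],"yaw":[0,0],"gripper":[255,255]}'
```

```text
time_s: 31.0
ee_pos: [0.6374, 0.1159, 0.0398]
eef_rot: [3.141, 0.002, 1.419]
force: [-1.5, -0.1, 2.0]
grip_width: 0.0454
time_s: 31.17
ee_pos: [0.6375, 0.1159, 0.0398]
eef_rot: [3.141, 0.002, 1.419]
force: [-0.8, -0.2, 3.6]
grip_width: 0.0451
```

Release, back off towards the middle and check everything from there.

```bash
python3 -m creep '{"translation":[[0,0,0],[0,0,0],[0,0,0],[0,0,0],[0,0,0]],"yaw":[0,0,0,0,0],"gripper":[60,60,40,0,0]}';python3 -m creep '{"translation":[[0,0,35],[0,0,75],[0,0,115],[-40,0,150],[-80,0,170]],"yaw":[0,0,0,0,0],"gripper":[0,0,0,0,0]}';python3 -m creep '{"translation":[[-40,0,20],[-80,-20,20],[-80,-20,20],[-80,-20,20],[-80,-20,20]],"yaw":[0,0,0,0,0],"gripper":[0,0,0,0,0]}';python3 - <<'E'
from h import *
c,o=wrist("w12"); print(o["ee_pos"])
P=c["pixels"]; t=ctrl.camera("top"); np.savez("t12.npz",**t)
cv2.imwrite("pics/f.png",np.vstack([cv2.resize(P[:,:,::-1],(400,300)),cv2.resize(t["pixels"][100:260,90:440,::-1],(400,183))]))
print("caps",band(c,(.6375,.116),.035,.024,.04)); print("small",band(c,(.6507,.202),.045,.022,.035))
hsv=cv2.cvtColor(t["pixels"],cv2.COLOR_RGB2HSV);S,V=hsv[:,:,1],hsv[:,:,2]; w=(S<90)&(V>120)
for n,q in dict(large=(.632,-.092,.027),small=(.6507,.202,.027),caps=(.6375,.116,.031)).items(): print(n,rect(t,w,px(t,q),q[2]))
print("bell",band(t,(.635,-.18),.03,.06,.08),"tube",band(t,(.638,-.25),.03,.06,.08))
E
```

```text
time_s: 31.58
ee_pos: [0.6374, 0.1159, 0.0397]
eef_rot: [3.141, 0.002, 1.419]
force: [-0.5, -0.4, 1.0]
grip_width: 0.0748
time_s: 32.0
ee_pos: [0.5702, 0.1158, 0.205]
eef_rot: [3.138, 0.001, 1.418]
force: [-0.8, 0.2, 0.6]
grip_width: 0.0938
time_s: 32.42
ee_pos: [0.4909, 0.0958, 0.2255]
eef_rot: [3.137, 0.001, 1.418]
force: [0.7, -0.6, -0.4]
grip_width: 0.0936
[0.49085213 0.09580432 0.22547506]
caps (1432, 636.4, 115.5, 23.1, array([635.4, 116.1,  31.4]))
small (2554, 649.4, 200.8, 34.4, array([648.6, 200.7,  27.3]))
large (array([631.9, -92.8,  87.4,  65.3, -86.8]), np.int32(946))
small (array([539.6, 234. ,  44. ,  25. ,  50.8]), np.int32(138))
caps (array([ 6.972e+02, -1.000e-01,  1.960e+01,  1.820e+01, -8.490e+01]), np.int32(57))
bell (56, 634.0, -177.9, 11.5, array([ 632.6, -178.2,   69.4])) tube (179, 635.3, -250.3, 16.6, array([ 634.4, -249.1,   71.3]))
```

View pics/f.png

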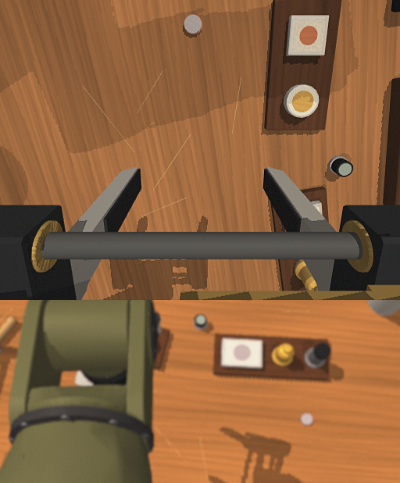

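Both views show all five pieces upright on their pads. I'll take one closer check of the tube, since the top camera read it 2-3 mm off.

```bash
python3 -m creep '{"translation":[[0,-40,0],[5,-80,0],[15,-120,0],[25,-158,0],[35,-195,0]],"yaw":[0.05,0.1,0.15,0.18,0.18],"gripper":[0,0,0,0,0]}';python3 -m creep '{"translation":[[10,-38,0],[20,-75,0],[30,-110,0],[35,-130,0],[35,-130,0]],"yaw":[0,0,0,0,0],"gripper":[0,0,0,0,0]}';python3 - <<'E'
from h import *
c,o=wrist("w13"); print(o["ee_pos"])
for n,xy in dict(bell=(.635,-.18),tube=(.638,-.25)).items(): print(n,px(c,(*xy,.017)),band(c,xy,.033,.06,.08),band(c,xy,.033,.02,.08))
u,v=px(c,(.637,-.215,.03)).astype(int); print(u,v)
cv2.imwrite("pics/w13c.png",c["pixels"][max(v-100,0):v+80,max(u-100,0):u+100,::-1].repeat(3,0).repeat(3,1))
E
```

```text
time_s: 32.93
ee_pos: [0.5272, -0.1012, 0.224]
eef_rot: [3.139, 0.001, 1.6]
force: [0.6, 0.6, 0.1]
grip_width: 0.0938
time_s: 33.35
ee_pos: [0.5631, -0.2351, 0.2221]
eef_rot: [3.141, 0.001, 1.597]
force: [-0.6, 0.0, -0.4]
grip_width: 0.094
[ 0.56309202 -0.23505695  0.2220999 ]
bell [324.52480521 118.5123058 ] (256, 634.4, -179.4, 10.1, array([ 633.5, -179.7,   70.9])) (1323, 633.9, -179.8, 21.8, array([ 629.4, -178.5,   49.6]))
tube [322.29039039 179.3199929 ] (863, 636.7, -249.9, 16.4, array([ 635.8, -248.7,   70.9])) (1133, 636.7, -249.9, 16.4, array([ 634.1, -246.8,   63.5]))
326 151
```

View pics/w13c.png

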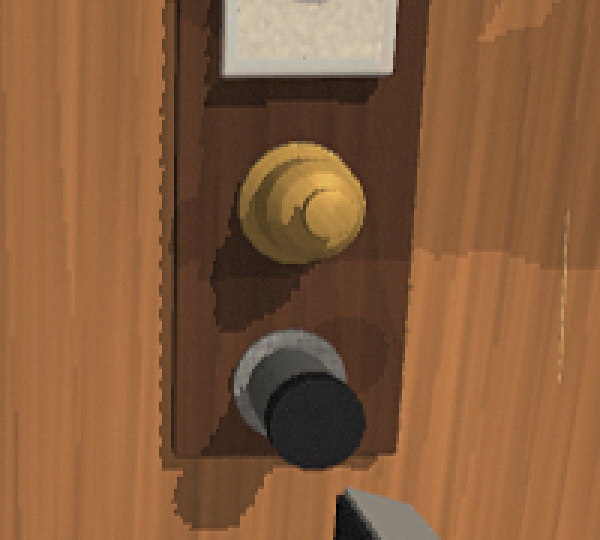

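The tube and bell stand upright and centred on their pads. Their readings agree to about 1 mm, and the arm is clear of everything.

```bash
python3 -m creep '{"translation":[[0,0,0],[0,0,0],[0,0,0]],"yaw":[0,0,0],"gripper":[0,0,0]}' | head -1; python3 -c "
from station import ctrl
print(ctrl.hand_in())"
```

```text
time_s: 33.65
the job is handed in; nothing more can be done
None
```

Both coin kits are made up and handed in at about 34 s of robot time. I placed the pieces in the order asked: large slab, bell weight, coin tube, small slab, capsule. All are released, and the bell and tube never fell.

- **Wrist camera:** the last wrist views put every piece upright and within about 1–2 mm of its pad centre. Both slabs were square on their pads to within about half a degree.
- **Disagreement:** the top camera's depth read the bell 1–2 mm off and the tube 2–3 mm off. A closer wrist view put both within about 1.5 mm of centre, in the same direction, so I took it as calibration error and left them.
- **Checks that failed:** the final top-camera check of the small slab and capsule did not work because the arm hid the short board. For those two I relied on the wrist views.

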